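Take the light battery off its charger and pack it in the kit box

ROBOT

A 7-joint arm with a two-finger parallel gripper is mounted at the origin on the work surface. World frame = base frame: x ahead of the robot, y to its left, z up, the work surface at z = 0. Lengths are in m, angles in rad, forces in N, time in s.
With the tool pointing down it reaches from about 0.425 to 0.925 m from the base axis. Payload 6.8 kg.
Tool frame: the origin (TCP) lies at the very end of the fingers, on their centre line; the grasp point (between the pads) lies 19 mm behind it; z points along the fingers, y is the line along which they close (so a half turn about z gives the same grasp; the last joint's range is limited). The gripper opens to 85 mm and grips with 20 to 120 N. Pads are 22 mm wide; open, the fingers measure 114 mm over their backs; the gripper's body (76 mm by 85 mm) begins 54 mm behind the grasp point. The pads swing forward as they close: fully open they stand 13 mm farther back than shut.
Start: joints at [1.181, 0.477, 0.022, 1.555, -0.011, 1.109, -0.083], TCP at [0.188, -0.648, 0.231] pointing down, gripper open.
Joint ranges: [-2.96, 2.96], [-0.34, 2.1], [-1.41, 1.46], [0.24, 2.44], [-1.37, 4.51], [0.17, 1.92], [-2.96, 2.96]. Speed limits (rad/s): [2.39, 2.39, 3.14, 3.14, 3.14, 3.14, 3.14].

INTERFACE

Orientations are given as a unit quaternion [w, x, y, z].
In Python, from station import * gives the robot as it stands.
- The arm moves only by the tool jog_arm, never from a script. Its argument "moves" is one flat list of numbers, 7 for each row, row after row: the shift along the tool's x, y, z normalised to -1 to 1, where 1 is 20 mm, then the turn, a rotation vector about the tool's x, y, z normalised to -1 to 1, where 1 is 4 degrees, then the opening, from 0 (shut) to 1 (fully open). In form: [x, y, z, rx, ry, rz, claw, x, y, z, rx, ry, rz, claw, ...]. A call has exactly 8 rows; each row shifts and turns the commanded pose from where the row before left it, along the tool's axes as they then stand; what a row does not reach is not made up. A row lasts 1/12 s, in which the tool goes at most 41.7 mm and 7.16 degrees, less where a joint would pass 70% of its speed; a pose out of reach is approached as far as the arm can. A call with a number of a shift or a turn outside -1 to 1 is refused whole. A call with a gripper value outside its range is refused whole. The fingers move at their own pace and stop on an object; "grip_force" is the grip in N (left out, the last holds). Time passes only in rows, so rows that do not move let the fingers close, or fill a call up. It gives the time, the measured TCP pose, the force, the opening and the grip force at its end, in the units of the state.
- get_obs(): the state, without advancing time (a new reading comes with each control period).
- read_camera(name): name is "scene" or "side" or "wrist"; returns a dict with "color" (400x640x3 uint8, blue, green, red), "fx", "fy", "cx", "cy" (pixels), "rvec" (rotation vector, rad) and "tvec" (3), from world to camera coordinates, as OpenCV has them. Camera axes: x right, y down, z forward; pixel columns grow to the right and rows downward; lengths in m; the calibration is good to about 2 mm. The wrist camera is an equidistant fisheye: a pixel r from the principal point sees the ray r / f radians off the axis. A picture is of the moment at which its call begins. There is no depth.
- hand_in(): hands the job in; it is judged then, once.
The state is a dict: "t": time; "q": joint angles; "joint_vel": joint speeds; "joint_torque": joint torques, N m; "eef_pos": TCP position; "tool_rot": TCP orientation; "contact_force": force on the tool from outside, world axes, zero at the start; "torque": the same for the moment, N m; "gripper_width": opening from 0.0 (shut) to 1.0 (fully open); "grasp_force": force on a finger pad.
Only numpy, scipy, OpenCV 4.12 (cv2) and the standard library are available. Lean on these libraries where they do the work, as an engineer would, in place of code of your own. Each camera call takes 0.05 s, during which the arm holds its last target. There are 200 camera calls.

TASK

Switch the charger off by throwing its toggle lever fully over to the other side, then squeeze in the sprung snap tab on the battery's side and, keeping it pressed, lift the battery out of the charger; never wrench it out against the latch. Lower the battery upright into the empty pocket of the kit box, the one with the rubber liner, setting it down in hand and not dropping it, and let go. Leave the charger off and all other things where they are.

Things in the scene. Friction and masses are not known exactly. Their poses are not given: they have to be found in the camera images.
- charger: grey charger, fixed, 84 (x) x 176 (y, from -131 to +44) x 40 mm high. Origin: on the table under the centre of the battery well; z up. Well: 63 x 49 mm, open upwards, floor 12 mm above the table, 28 mm deep; battery play 1.5 mm a side. At its +y side the battery's barb hooks under a bar (underside 34 mm above the table). The deck with the lever lies on the -y side.
- switch (a joint): toggle lever on the charger's deck, 102 mm from the charger's origin towards its -y: angle in rad, 0 = leaning to the charger's -x (on), 1.0 = fully over to the charger's +x (off). It starts near 0, resists with light friction, and stays where it is left.
- switch_tip (a point): tip of that steel toggle lever with a round knob (it pivots low on a small black block; the tip stands about 104 mm above the table and travels about 43 mm along the charger's x, equally to both sides of the block's middle; a push of a few N moves it)
- battery: black block battery, 60 (x) x 46 (y) x 100 mm high, about 0.45 kg, latched in the charger's well, axes parallel to the charger's; 72 mm stand out above the rim (rim 40 mm, battery top 112 mm above the table). Origin: centre of its underside; z up. Its +y side carries the grey snap tab, its -y side is plain.
- tab (a joint): snap tab of the battery: inward travel in m, 0 = sprung out (latched), 0.007 = fully pressed. It moves straight into the battery along the battery's -y; the spring needs 3 N to start and 6.5 N fully pressed. The barb at its lower end is free of the strike bar beyond about 0.005; it springs out again when let go.
- tab_pad (a point): centre of the outer face of the snap tab's thumb pad, 28 mm wide (battery x) and 30 mm high, 77 mm above the battery's underside; sprung out it stands 9 mm proud of the battery's +y side, so tab and body measure 55 mm across, 48 mm with the tab pressed. The barb below also stands 9 mm proud.
- kitbox: open plywood box, fixed, 92 (x) x 262 (y) x 45 mm high, walls 6 mm, floor 6 mm; two walls part it into three equal pockets of about 80 x 79 mm in a row along its y, centres 85 mm apart. Origin: centre of its underside. Two pockets are taken; which one is empty varies.
- liner: flat black rubber liner, 60 x 60 x 3 mm, fixed on the floor in the middle of the empty pocket; origin: centre of its underside, 6 mm above the table. The battery is to stand on it (on its top, 3 mm higher).
- lens: black camera lens standing in one pocket, 62 mm diameter, 44 mm high; origin: centre of its underside. To be left alone.
- cardcase: aluminium memory card case in another pocket, 52 x 60 x 36 mm; origin: centre of its underside. To be left alone.
- tape: cardboard-brown tape roll lying on the table beyond the kit box, 96 mm diameter, 24 mm high; to be left alone.
- camera: black camera standing on the table beyond the work, about 125 mm wide, 105 mm high; to be left alone.
- inkjar: white ink jar on the table beyond the charger, 72 mm diameter, 85 mm high; to be left alone.
- mug: white mug at the right, 82 mm diameter, 95 mm high; to be left alone.
- driver: screwdriver lying on the table at the left; to be left alone.
There are look-alikes about, which are no part of the job. What is shaped like the battery but blue or brown is not meant. Leave any pink or red look-alike of the charger alone.

How it is judged:
By the outcome, as a careful person would: the job done as asked, in the order asked, and still so for the second after the job is handed in, with the robot touching nothing.
It also fails if it takes over 48 s, if anything falls off the work surface, if the arm or the gripper's body presses on something with over 40 N, if the wrist force passes 120 N, or if a joint passes its speed limit or range.

## Working session

There is one attempt and no reset: what is moved stays moved. The work goes in short steps, Python scripts to look and compute and a tool call to move; the robot and the scene stay as the last step left them, time stands still between calls to the robot, and variables do not carry over. Pictures are saved under pics/ and viewed, at most 10 in all, crops included, and the job is handed in when it is done.

Besides the shell and the picture viewer there is one more tool, called after "Call:" as a command line: name --argument value ..., lists and objects as JSON in quotes. jog_arm: Moves the arm, as the interface text tells. Scaled input: -1 to 1 covers 20 mm each way for a shift and 4 degrees each way for a turn. Its arguments: {"type":"object","properties":{"moves":{"type":"array"},"grip_force":{"type":"number"}},"required":["moves"]}

```bash
mkdir -p pics; ls; cat > h.py <<'E'
from station import *
import numpy as np, cv2
from scipy.spatial.transform import Rotation as R
def cam(n):
    c=read_camera(n); np.savez(f'{n}.npz',**c); return c
def load(n): return dict(np.load(f'{n}.npz'))
def ray(c,u,v):
    M=cv2.Rodrigues(np.array(c['rvec'],float))[0]; t=np.array(c['tvec'],float).ravel()
    x=(u-c['cx'])/c['fx']; y=(v-c['cy'])/c['fy']
    d=np.array([x,y,1.])
    return -M.T@t, M.T@d
def plane(c,u,v,z):
    o,d=ray(c,u,v); return o+d*(z-o[2])/d[2]
def proj(c,p):
    return cv2.projectPoints(np.array(p,float).reshape(-1,3),np.array(c['rvec'],float),np.array(c['tvec'],float),np.array([[c['fx'],0,c['cx']],[0,c['fy'],c['cy']],[0,0,1.]],float),None)[0].reshape(-1,2)
def tri(c1,p1,c2,p2):
    o1,d1=ray(c1,*p1); o2,d2=ray(c2,*p2)
    s=np.linalg.lstsq(np.c_[d1,-d2],o2-o1,rcond=None)[0]
    a=o1+d1*s[0]; b=o2+d2*s[1]; return (a+b)/2, np.linalg.norm(a-b)
E
python3 - <<'E'
from h import *
for n in('scene','side'):
    c=cam(n); cv2.imwrite(f'pics/{n}0.png',c['color']); print(n,c['fx'],c['cx'],c['cy'],ray(c,c['cx'],c['cy']))
c=cam('wrist'); cv2.imwrite('pics/w0.png',c['color'])
o=get_obs(); print(o)
E
```

```text
pics
scene 384.9994225329118 319.14191221196916 199.29867894778351 (array([ 1.06285526, -0.61881464,  0.86352509]), array([-0.45409494,  0.54737155, -0.70298092]))
side 490.10784593464786 321.2152914057109 200.78520100696954 (array([0.44512197, 1.2234053 , 1.12756174]), array([ 0.07650704, -0.76243859, -0.64252165]))
{'t': 0.15, 'q': array([ 1.18086568,  0.47759789,  0.02233908,  1.55618285, -0.01151413,
        1.10932288, -0.08311492]), 'joint_vel': array([ 0.00095623, -0.00320251, -0.00017096, -0.00385929,  0.0003484 ,
        0.0006114 , -0.0007784 ]), 'joint_torque': array([ 2.15813598e-03, -5.96923077e+01,  1.60992578e+00, -2.81489021e+01,
        1.26584296e-02,  6.52218587e-03, -2.33524662e-05]), 'eef_pos': array([ 0.18760727, -0.64794079,  0.23057471]), 'tool_rot': array([-6.78026208e-04,  9.90087356e-01,  1.40451236e-01, -1.36466280e-04]), 'contact_force': array([ 0.39199175, -0.00064033,  0.18987051]), 'torque': array([-0.04007142, -0.00699447, -0.07105909]), 'grasp_force': 0.0, 'gripper_width': 1.0021244648158572}
```

View pics/scene0.png

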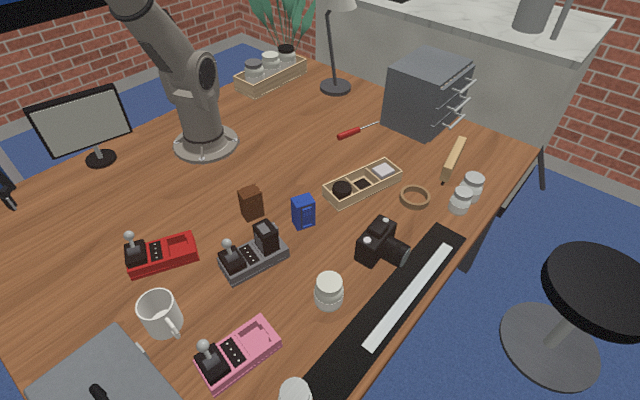

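View pics/side0.png

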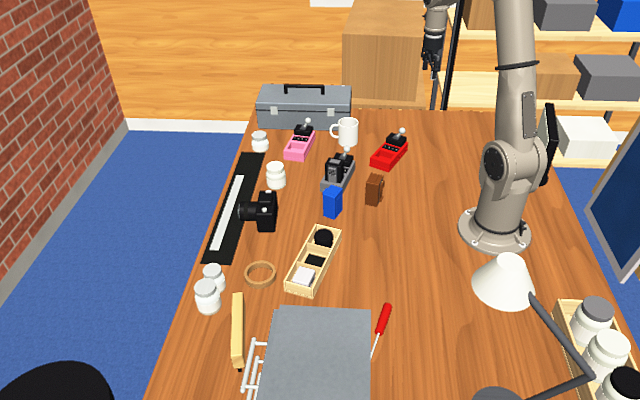

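Scene: grey charger around (253,260), black battery (266,237), lever knob (227,243); kit box (362,183) with the middle pocket empty (liner at 363,183). Side: charger (338,172), battery (335,168), kit box (314,262), liner (315,261). I'll zoom in.

```bash
python3 - <<'E'
from h import *
s=load('scene')['color'];d=load('side')['color']
def crop(i,x0,y0,w,h,k): return cv2.resize(i[y0:y0+h,x0:x0+w],None,fx=k,fy=k,interpolation=cv2.INTER_CUBIC)
a=crop(s,210,210,100,75,4); b=crop(s,315,150,100,75,4)
e=crop(d,305,135,100,75,4); f=crop(d,270,220,100,75,4)
cv2.imwrite('pics/z0.png',np.vstack([np.hstack([a,b]),np.hstack([e,f])]))
E
```

```text
(no output)
```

View pics/z0.png

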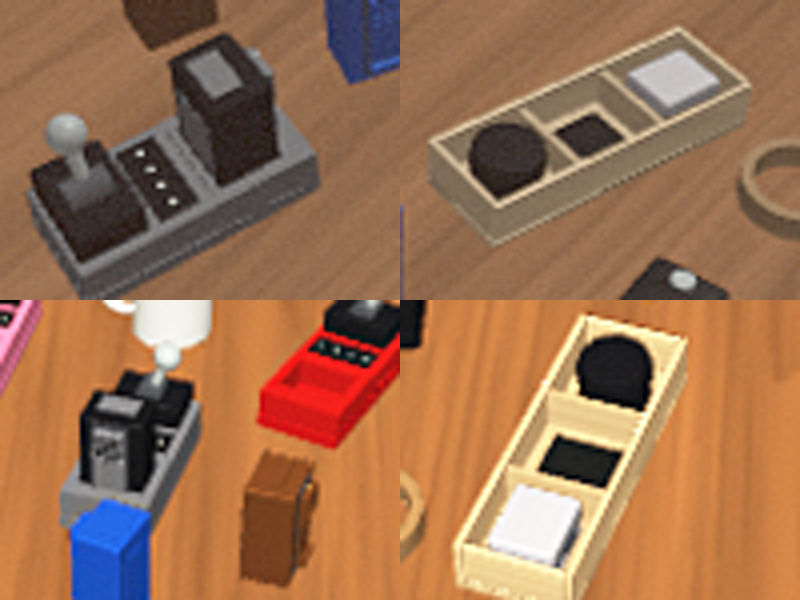

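Battery top, charger rim and box top corners are readable in the crop; ray-cast them.

```bash
python3 - <<'E'
from h import *
s=load('scene');d=load('side')
off={'a':(s,210,210,0,0),'b':(s,315,150,400,0),'e':(d,305,135,0,300),'f':(d,270,220,400,300)}
def P(k,x,y): 
    c,ox,oy,sx,sy=off[k]; return (c,ox+(x-sx)/4-.375,oy+(y-sy)/4-.375)
def pl(k,pts,z,name):
    q=np.array([plane(*P(k,*p),z) for p in pts]); print(name,z); 
    for i in range(len(q)): print('  ',q[i,:2].round(4),'edge',np.linalg.norm(q[i]-q[i-1]).round(4),'ang',np.degrees(np.arctan2(*(q[i]-q[i-1])[1::-1])).round(1))
    print('  mean',q.mean(0).round(4))
pl('a',[(170,68),(222,33),(273,80),(218,115)],.112,'batt scene')
pl('a',[(28,197),(80,268),(316,157),(275,108)],.04,'charger scene')
pl('b',[(430,142),(497,205),(748,85),(680,28)],.045,'kit scene')
pl('f',[(457,547),(575,573),(688,340),(583,314)],.045,'kit side')
pl('b',[(555,132),(601,112),(622,139),(577,158)],.009,'liner scene')
pl('f',[(538,468),(556,436),(621,450),(606,484)],.009,'liner side')
pl('e',[(82,407),(97,392),(153,395),(145,415)],.112,'batt side')
a=P('a',67,130);e=P('e',167,356)
print('knob',tri(a[0],a[1:],e[0],e[1:]))
E
```

```text
batt scene 0.112
   [ 0.5119 -0.2239] edge 0.0522 ang 172.3
   [ 0.515  -0.1806] edge 0.0435 ang 85.9
   [ 0.5692 -0.1876] edge 0.0547 ang -7.4
   [ 0.5636 -0.2309] edge 0.0436 ang -97.4
  mean [ 0.5399 -0.2058  0.112 ]
charger scene 0.04
   [ 0.4721 -0.3233] edge 0.1739 ang -113.3
   [ 0.5403 -0.3371] edge 0.0695 ang -11.4
   [ 0.5918 -0.176 ] edge 0.1691 ang 72.3
   [ 0.541  -0.1636] edge 0.0523 ang 166.3
  mean [ 0.5363 -0.25    0.04  ]
kit scene 0.045
   [0.5002 0.0729] edge 0.2598 ang -105.3
   [0.5834 0.0525] edge 0.0857 ang -13.8
   [0.6523 0.2975] edge 0.2545 ang 74.3
   [0.5685 0.3236] edge 0.0878 ang 162.7
  mean [0.5761 0.1866 0.045 ]
kit side 0.045
   [0.6511 0.3052] edge 0.2612 ang 75.0
   [0.564  0.3234] edge 0.089 ang 168.2
   [0.4966 0.0783] edge 0.2542 ang -105.4
   [0.5835 0.0529] edge 0.0906 ang -16.2
  mean [0.5738 0.19   0.045 ]
liner scene 0.009
   [0.5454 0.1807] edge 0.035 ang 157.4
   [0.5596 0.2262] edge 0.0476 ang 72.7
   [0.5922 0.2102] edge 0.0364 ang -26.1
   [0.5778 0.1672] edge 0.0453 ang -108.6
  mean [0.5688 0.1961 0.009 ]
liner side 0.009
   [0.6066 0.1915] edge 0.0555 ang -13.7
   [0.5962 0.1566] edge 0.0364 ang -106.6
   [0.544  0.1682] edge 0.0535 ang 167.4
   [0.5526 0.2046] edge 0.0374 ang 76.5
  mean [0.5749 0.1802 0.009 ]
batt side 0.112
   [ 0.5705 -0.2005] edge 0.0574 ang -9.0
   [ 0.5588 -0.2244] edge 0.0266 ang -116.0
   [ 0.5082 -0.2226] edge 0.0506 ang 177.9
   [ 0.5138 -0.1915] edge 0.0316 ang 79.9
  mean [ 0.5378 -0.2097  0.112 ]
knob (array([ 0.49781823, -0.29744115,  0.10492509]), np.float64(0.0026317415832849667))
```

Call:
jog_arm --moves '[0.9,-0.6,0,0,0,0,1,0.9,-0.6,0,0,0,0,1,0.9,-0.6,0,0,0,0,1,0.9,-0.6,0,0,0,0,1,0.9,-0.6,0,0,0,0,1,0.9,-0.6,0,0,0,0,1,0.9,-0.6,0,0,0,0,1,0.9,-0.6,0,0,0,0,1]'

```text
t: 0.82
eef_pos: [0.2998, -0.5151, 0.231]
tool_rot: [-0.0, 0.99, 0.14, -0.0]
contact_force: [1.1, -0.9, 0.2]
gripper_width: 1.005
grasp_force: 0.0
```

Call:
jog_arm --moves '[0.9,-0.6,0,0,0,0,0,0.9,-0.6,0,0,0,0,0,0.9,-0.6,0,0,0,0,0,0.9,-0.6,0,0,0,0,0,0.9,-0.6,0,0,0,0,0,0.9,-0.6,0,0,0,0,0,0.9,-0.6,0,0,0,0,0,0.9,-0.6,0,0,0,0,0]'

```text
t: 1.48
eef_pos: [0.4114, -0.3829, 0.2311]
tool_rot: [-0.0, 0.99, 0.14, -0.0]
contact_force: [-0.3, -1.1, 0.2]
gripper_width: 0.001
grasp_force: 0.0
```

Call:
jog_arm --moves '[0.9,-0.6,0,0,0,0,0,0.9,-0.6,0,0,0,0,0,0.9,-0.6,0,0,0,0,0,0.9,-0.6,0,0,0,0,0,0.9,-0.6,0,0,0,0,0,0.9,-0.6,0,0,0,0,0,0.9,-0.6,0,0,0,0,0,0.9,-0.6,0,0,0,0,0]'

```text
t: 2.15
eef_pos: [0.5229, -0.2507, 0.2311]
tool_rot: [-0.0, 0.99, 0.14, -0.0]
contact_force: [0.3, 0.9, -0.4]
gripper_width: 0.003
grasp_force: 0.0
```

Call:
jog_arm --moves '[0,0,0,0,0,1,0,0,0,0,0,0,1,0,0,0,0,0,0,1,0,0,0,0,0,0,1,0,0,0,0,0,0,1,0,0,0,0,0,0,1,0,0,0,0,0,0,1,0,0,0,0,0,0,0,0]'

```text
t: 2.82
eef_pos: [0.5224, -0.2515, 0.231]
tool_rot: [-0.0, 0.995, -0.104, -0.0]
contact_force: [-0.2, -0.7, 0.5]
gripper_width: 0.006
grasp_force: 0.0
```

```bash
python3 - <<'E'
from h import *
c=cam('wrist'); cv2.imwrite('pics/w1.png',c['color'])
o=get_obs(); print(o['t'],o['eef_pos'],o['tool_rot'],o['q'],o['gripper_width']); print(c['fx'],c['cx'],c['cy'],ray(c,c['cx'],c['cy']))
E
```

```text
2.8667 [ 0.52244026 -0.25151451  0.23110495] [ 8.65948646e-06  9.94723808e-01 -1.02588966e-01 -2.22582924e-04] [ 0.41990358  0.32517529 -0.09859461  1.78352303  0.03671337  1.03509167
 -1.46865091] -0.0011624620407911165
309.70691628693146 319.7130767827007 200.1461320887725 (array([ 0.60607203, -0.2692992 ,  0.3736357 ]), array([-0.32024425,  0.06771453, -0.94491183]))
```

View pics/w1.png

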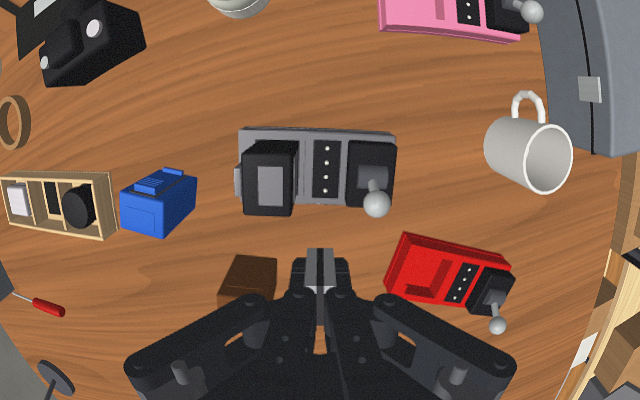

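Wrist view: charger at (317,167) nearly square to the tool, tab at (238,180), knob at (377,204); the kit box at (60,203).

```bash
python3 - <<'E'
from h import *
w=load('wrist')['color']
a=cv2.resize(w[118:222,225:405],None,fx=4.4,fy=4.4,interpolation=cv2.INTER_CUBIC)
cv2.imwrite('pics/w1z.png',a); print(a.shape)
E
```

```text
(458, 792, 3)
```

View pics/w1z.png

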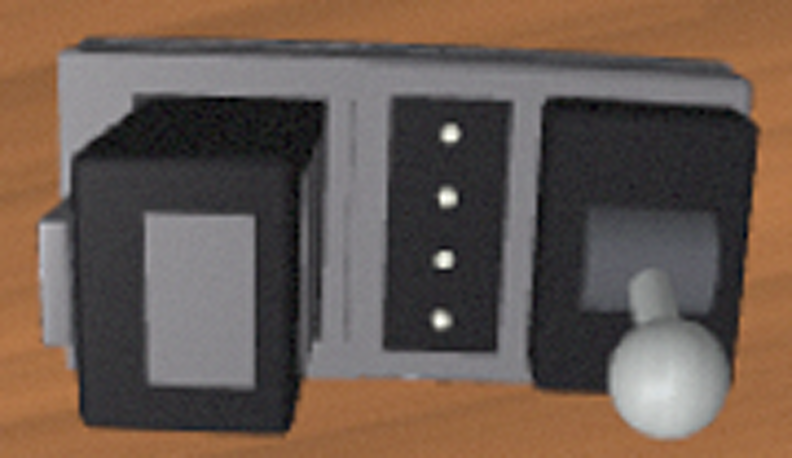

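```bash
cat >> h.py <<'E'
def wray(c,u,v):
    M=cv2.Rodrigues(np.array(c['rvec'],float))[0]; t=np.array(c['tvec'],float).ravel()
    x,y=u-c['cx'],v-c['cy']; r=np.hypot(x,y)+1e-9; th=r/c['fx']
    return -M.T@t, M.T@np.array([x/r*np.sin(th),y/r*np.sin(th),np.cos(th)])
def wplane(c,u,v,z):
    o,d=wray(c,u,v); return o+d*(z-o[2])/d[2]
E
python3 - <<'E'
from h import *
w=load('wrist');s=load('scene');d=load('side')
P=lambda x,y:(225+x/4.4-.39,118+y/4.4-.39)
def pl(pts,z,n):
    q=np.array([wplane(w,*P(*p),z) for p in pts]); print(n)
    for i in range(len(q)): print('  ',q[i,:2].round(4),'edge',np.linalg.norm(q[i]-q[i-1]).round(4),'ang',np.degrees(np.arctan2(*(q[i]-q[i-1])[1::-1])).round(1))
    print('  mean',q.mean(0).round(4))
pl([(75,160),(298,163),(290,432),(83,425)],.112,'batt')
pl([(62,55),(748,78)],.04,'rim +x edge'); pl([(320,377),(530,382)],.04,'rim -x edge'); pl([(62,55),(70,365)],.04,'rim +y edge')
pl([(669,380)],.104,'knob'); pl([(669,380)],.098,'knob')
o,dd=wray(w,*P(669,380))
o2,d2=ray(s,226.4,242.1)
k=np.linalg.lstsq(np.c_[dd,-d2],o2-o,rcond=None)[0]; print('tri',o+dd*k[0],o2+d2*k[1])
# kit box far view: pockets
E
```

```text
batt
   [ 0.5733 -0.1926] edge 0.0566 ang -14.5
   [ 0.5627 -0.2361] edge 0.0447 ang -103.7
   [ 0.5081 -0.2213] edge 0.0566 ang 164.9
   [ 0.5185 -0.1785] edge 0.0441 ang 76.4
  mean [ 0.5406 -0.2071  0.112 ]
rim +x edge
   [ 0.591  -0.1751] edge 0.1713 ang 76.1
   [ 0.5497 -0.3414] edge 0.1713 ang -103.9
  mean [ 0.5704 -0.2583  0.04  ]
rim -x edge
   [ 0.4946 -0.2195] edge 0.0548 ang 76.6
   [ 0.4819 -0.2728] edge 0.0548 ang -103.4
  mean [ 0.4882 -0.2462  0.04  ]
rim +y edge
   [ 0.591  -0.1751] edge 0.082 ang -14.3
   [ 0.5116 -0.1549] edge 0.082 ang 165.7
  mean [ 0.5513 -0.165   0.04  ]
knob
   [ 0.5    -0.3013] edge 0.0 ang 0.0
  mean [ 0.5    -0.3013  0.104 ]
knob
   [ 0.4976 -0.3021] edge 0.0 ang 0.0
  mean [ 0.4976 -0.3021  0.098 ]
tri [ 0.50335095 -0.30032283  0.11257662] [ 0.50234142 -0.30098065  0.11305202]
```

```bash
python3 - <<'E'
from h import *
w=load('wrist')
for p,z in [((403,235),.04),((386,285),.04),((497,325),.104),((480,285),.07),((510,268),.07),((275,260),.1),((270,298),.1),((197,175),.1)]: print(p,wplane(w,*p,z).round(3))
E
```

```text
(403, 235) [ 0.428 -0.336  0.04 ]
(386, 285) [ 0.359 -0.306  0.04 ]
(497, 325) [ 0.294 -0.445  0.104]
(480, 285) [ 0.344 -0.43   0.07 ]
(510, 268) [ 0.357 -0.476  0.07 ]
(275, 260) [ 0.459 -0.192  0.1  ]
(270, 298) [ 0.413 -0.173  0.1  ]
(197, 175) [ 0.563 -0.14   0.1  ]
```

Call:
jog_arm --moves '[0,0,0,0,0,0.55,0,-0.56,0.68,0,0,0,0,0,-0.56,0.68,0,0,0,0,0,-0.56,0.68,0,0,0,0,0,-0.56,0.68,0,0,0,0,0,0,0,1,0,0,0,0,0,0,1,0,0,0,0,0,0,1,0,0,0,0]'

```text
t: 3.53
eef_pos: [0.4658, -0.294, 0.171]
tool_rot: [0.0, 0.993, -0.122, 0.001]
contact_force: [-0.1, 0.3, -0.5]
gripper_width: 0.001
grasp_force: 0.0
```

Call:
jog_arm --moves '[0,0,1,0,0,0,0,0,0,1,0,0,0,0,0,0,1,0,0,0,0,0,0,1,0,0,0,0,0.5,0,0,0,0,0,0,0.5,0,0,0,0,0,0,0.5,0,0,0,0,0,0,0.5,0,0,0,0,0,0]'

```text
t: 4.2
eef_pos: [0.5069, -0.3039, 0.0928]
tool_rot: [0.0, 0.993, -0.122, 0.001]
contact_force: [-1.9, 0.1, -1.5]
gripper_width: -0.005
grasp_force: 1.0
```

Call:
jog_arm --moves '[0.15,0,0,0,0,0,0,0.15,0,0,0,0,0,0,0.1,0,0,0,0,0,0,0.1,0,0,0,0,0,0,0.1,0,0,0,0,0,0,0,0,0,0,0,0,0,0,0,0,0,0,0,0,0,0,0,0,0,0,0]'

```text
t: 4.87
eef_pos: [0.5124, -0.3053, 0.0908]
tool_rot: [-0.001, 0.992, -0.123, -0.004]
contact_force: [-11.4, 2.3, 6.1]
gripper_width: -0.001
grasp_force: 5.8
```

```bash
python3 - <<'E'
from h import *
s=cam('scene');d=cam('side');w=cam('wrist')
def crop(i,x0,y0,w,h,W,H): return cv2.resize(i[y0:y0+h,x0:x0+w],(W,H),interpolation=cv2.INTER_CUBIC)
cv2.imwrite('pics/l1.png',np.vstack([np.hstack([crop(s['color'],200,200,100,75,400,300),crop(d['color'],305,135,100,75,400,300)]),crop(w['color'],140,100,400,150,800,300)]))
E
```

```text
(no output)
```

View pics/l1.png

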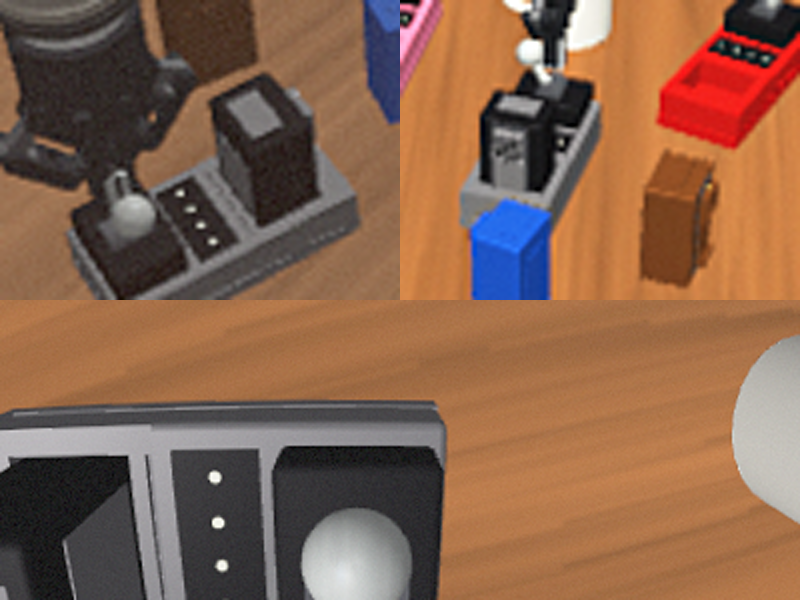

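Call:
jog_arm --moves '[0.1,0,0,0,0,0,0,0.1,0,0,0,0,0,0,0,0,0,0,0,0,0,0,0,0,0,0,0,0,0,0,0,0,0,0,0,0,0,0,0,0,0,0,0,0,0,0,0,0,0,0,0,0,0,0,0,0]'

```text
t: 5.68
eef_pos: [0.5125, -0.3054, 0.09]
tool_rot: [-0.002, 0.992, -0.123, -0.008]
contact_force: [-19.2, 7.6, 12.3]
gripper_width: -0.0
grasp_force: 10.4
```

```bash
python3 - <<'E'
from h import *
s=load('scene');d=load('side')
p,e=tri(s,(232.9,253.4),d,(337.1,147.9)); print(p,e)
th=np.radians(-14); q=R.from_euler('z',-14,degrees=True).inv().apply(p-[.5406,-.2071,0]); print(q)
o=get_obs(); print(o['eef_pos'],o['contact_force'],R.from_euler('z',-14,degrees=True).inv().apply(o['eef_pos']-[.5406,-.2071,0]))
E
```

```text
[ 0.53316665 -0.30782518  0.09965605] 0.0020155594757098718
[ 0.01715508 -0.0995315   0.09965605]
[ 0.51254807 -0.30537648  0.0900259 ] [-19.19278126   7.63171499  12.25166784] [-0.00344344 -0.10214362  0.0900259 ]
```

Call:
jog_arm --moves '[-0.5,0,0,0,0,0,0,-0.5,0,0,0,0,0,0,0,0,-1,0,0,0,0,0,0,-1,0,0,0,0,0,0,-1,0,0,0,0,0,0,-1,0,0,0,0,0,0,-1,0,0,0,0,0,0,-1,0,0,0,0]'

```text
t: 6.35
eef_pos: [0.5012, -0.3024, 0.2129]
tool_rot: [0.0, 0.992, -0.122, 0.001]
contact_force: [-0.2, 0.6, -0.8]
gripper_width: -0.001
grasp_force: 0.0
```

Call:
jog_arm --moves '[0,-0.5,-0.6,0,0,0,0.9,0,-0.65,-0.6,0,0,0,0.9,0.2,-0.8,0,0,0,0,0.9,0.2,-0.8,0,0,0,0,0.9,0.2,-0.8,0,0,0,0,0.9,0.2,-0.8,0,0,0,0,0.9,0,-0.8,0,0,0,0,0.9,0,0,0,0,0,0,0.9]'

```text
t: 7.02
eef_pos: [0.5429, -0.2002, 0.235]
tool_rot: [-0.001, 0.993, -0.119, 0.0]
contact_force: [-0.3, 1.2, -0.6]
gripper_width: 0.9
grasp_force: 0.0
```

```bash
python3 - <<'E'
from h import *
w=cam('wrist'); o=get_obs(); print(o['t'],o['eef_pos'],o['tool_rot'],o['gripper_width'])
cv2.imwrite('pics/w2.png',cv2.resize(w['color'][60:330,80:540],(800,470),interpolation=cv2.INTER_CUBIC))
E
```

```text
7.0667 [ 0.54212455 -0.20260881  0.23501702] [-6.77445161e-04  9.92801684e-01 -1.19767889e-01 -1.00461398e-04] 0.8993244170747503
```

View pics/w2.png

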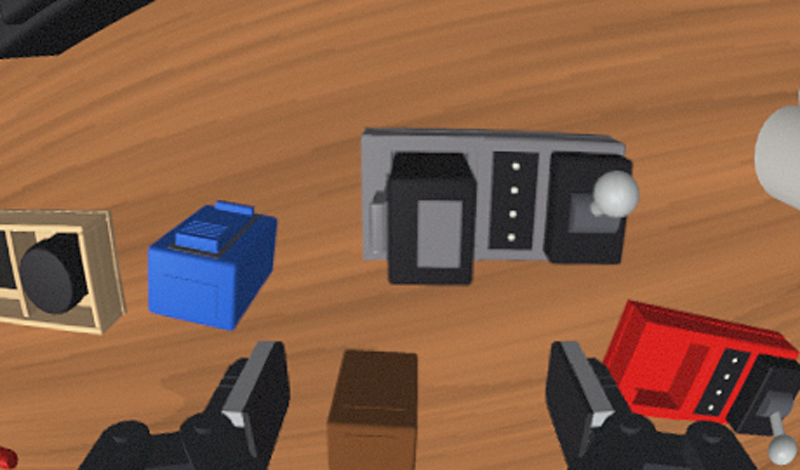

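```bash
python3 - <<'E'
from h import *
w=load('wrist'); P=lambda x,y:(80+x*.575-.2,60+y*.5745-.2)
F=lambda p:R.from_euler('z',-14,degrees=True).inv().apply(p-np.array([.5406,-.2071,0]))*1e3
b=[wplane(w,*P(*p),.112) for p in [(387,178),(475,178),(471,286),(388,280)]]
print('batt',np.mean(b,0),[F(x).round(1) for x in b],np.degrees([np.arctan2(*(b[0]-b[1])[1::-1]),np.arctan2(*(b[3]-b[2])[1::-1])]))
for p,z in [((238,258),.1),((235,328),.1),((277,212),0),((272,268),0),((617,194),.104),((378,215),.09)]: print(p,wplane(w,*P(*p),z),F(wplane(w,*P(*p),z)).round(1))
print('tcp',F(get_obs()['eef_pos']))
E
```

```text
batt [ 0.54162004 -0.20663223  0.112     ] [array([ 29.3,  22.9, 112. ]), array([ 29.8, -21.4, 112. ]), array([-29.4, -21.7, 112. ]), array([-26.2,  23. , 112. ])] [76.57549592 71.92723605]
(238, 258) [ 0.54863538 -0.09571585  0.1       ] [-19.1 110.  100. ]
(235, 328) [ 0.50635526 -0.07726436  0.1       ] [-64.6 117.7 100. ]
(277, 212) [ 5.48290814e-01 -9.34344766e-02  5.55111512e-17] [-20.  112.1   0. ]
(272, 268) [ 0.50657035 -0.07522074  0.        ] [-64.9 119.7   0. ]
(617, 194) [ 0.53675461 -0.31068674  0.104     ] [  21.3 -101.4  104. ]
(378, 215) [ 0.55119652 -0.17941594  0.09      ] [ 3.6 29.4 90. ]
tcp [  0.39274725   4.72660846 235.01701883]
```

Call:
jog_arm --moves '[0,0,0.5,0,0,0,0.9,0,0,1,0,0,0,0.9,0,0,1,0,0,0,0.9,0,0,1,0,0,0,0.9,0,0,1,0,0,0,0.9,0,0,0.5,0,0,0,0.9,0,0,0,0,0,0,0.9,0,0,0,0,0,0,0.9]'

```text
t: 7.73
eef_pos: [0.5409, -0.2068, 0.1349]
tool_rot: [0.0, 0.992, -0.123, -0.001]
contact_force: [1.2, 0.2, 0.4]
gripper_width: 0.901
grasp_force: 0.0
```

```bash
python3 - <<'E'
from h import *
F=lambda p:R.from_euler('z',-14,degrees=True).inv().apply(p-np.array([.541,-.207,0]))*1e3
o=get_obs(); print(F(o['eef_pos']),o['eef_pos']); q=o['tool_rot']; print(R.from_quat(q,scalar_first=True).as_matrix().round(4))
E
```

```text
[ -0.1482319    0.21007613 134.94055565] [ 0.54090699 -0.2067603   0.13494056]
[[ 9.698e-01 -2.437e-01 -1.100e-03]
 [-2.437e-01 -9.698e-01  0.000e+00]
 [-1.100e-03  2.000e-04 -1.000e+00]]
```

Call:
jog_arm --moves '[0,-0.04,1,0,0,0,0.9,0,0,1,0,0,0,0.9,0,0,1,0,0,0,0.9,0,0,0.35,0,0,0,0.9,0,0,0,0,0,0,0.9,0,0,0,0,0,0,0.7,0,0,0,0,0,0,0.6,0,0,0,0,0,0,0.55]' --grip_force 40

```text
t: 8.4
eef_pos: [0.543, -0.2059, 0.0703]
tool_rot: [0.0, 0.992, -0.122, 0.002]
contact_force: [0.3, 1.8, 3.2]
gripper_width: 0.557
grasp_force: 12.8
```

Call:
jog_arm --moves '[0,0,0,0,0,0,0.5,0,0,0,0,0,0,0.4,0,0,0,0,0,0,0.3,0,0,0,0,0,0,0.3,0,0,0,0,0,0,0.3,0,0,0,0,0,0,0.3,0,0,0,0,0,0,0.3,0,0,0,0,0,0,0.3]'

```text
t: 9.07
eef_pos: [0.5432, -0.2061, 0.0708]
tool_rot: [0.0, 0.992, -0.122, 0.002]
contact_force: [-2.0, 1.1, 10.2]
gripper_width: 0.538
grasp_force: 40.4
```

Call:
jog_arm --moves '[0,0,-0.1,0,0,0,0.3,0,0,-0.1,0,0,0,0.3,0,0,-0.1,0,0,0,0.3,0,0,-0.1,0,0,0,0.3,0,0,-0.1,0,0,0,0.3,0,0,0,0,0,0,0.3,0,0,0,0,0,0,0.3,0,0,0,0,0,0,0.3]'

```text
t: 9.73
eef_pos: [0.5417, -0.2055, 0.0783]
tool_rot: [0.0, 0.992, -0.122, 0.0]
contact_force: [1.2, 0.1, -2.0]
gripper_width: 0.54
grasp_force: 41.8
```

```bash
python3 - <<'E'
from h import *
s=cam('scene');d=cam('side');w=cam('wrist')
def crop(i,x0,y0,w,h,W,H): return cv2.resize(i[y0:y0+h,x0:x0+w],(W,H),interpolation=cv2.INTER_CUBIC)
cv2.imwrite('pics/g1.png',np.vstack([np.hstack([crop(s['color'],220,190,100,75,400,300),crop(d['color'],300,130,80,60,400,300)]),crop(w['color'],120,100,400,150,800,300)]))
o=get_obs();print(o['contact_force'],o['torque'],o['eef_pos'])
E
```

```text
[ 1.91684031  0.27833699 -2.77810787] [-0.12168936 -0.45025306 -0.0399664 ] [ 0.54176463 -0.20556119  0.0783587 ]
```

View pics/g1.png

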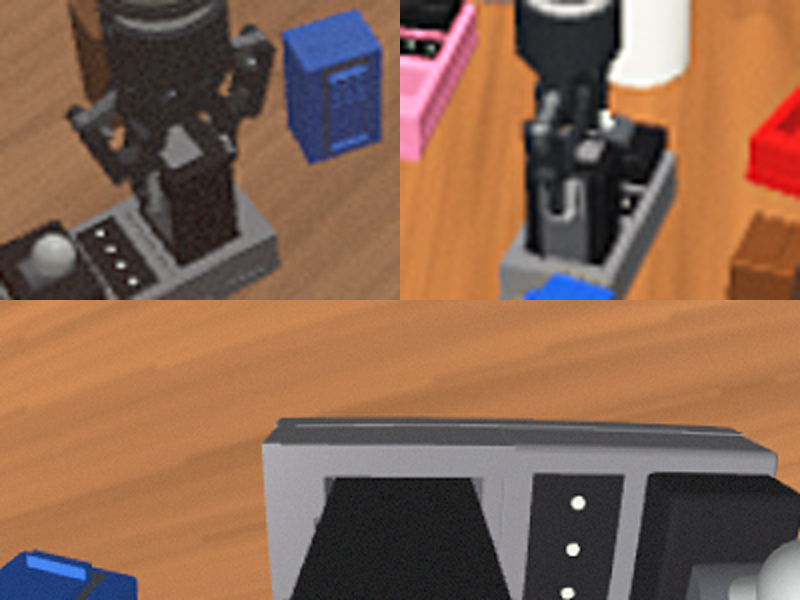

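Battery is up 7 mm at only about 3 N, so the latch is free. Lift clear of everything and carry it over the box.

Call:
jog_arm --moves '[0,0,-0.5,0,0,0,0.3,0,0,-0.9,0,0,0,0.3,0,0,-1,0,0,0,0.3,0,0,-1,0,0,0,0.3,0,0,-1,0,0,0,0.3,0,0,-1,0,0,0,0.3,0,0,-0.6,0,0,0,0.3,0,0,0,0,0,0,0.3]'

```text
t: 10.55
eef_pos: [0.5427, -0.2058, 0.2014]
tool_rot: [0.0, 0.992, -0.122, 0.002]
contact_force: [0.4, 0.2, -4.4]
gripper_width: 0.534
grasp_force: 42.5
```

Call:
jog_arm --moves '[-0.1,-0.5,0,0,0,0,0.3,-0.16,-1,0,0,0,0,0.3,-0.16,-1,0,0,0,0,0.3,-0.16,-1,0,0,0,0,0.3,-0.16,-1,0,0,0,0,0.3,-0.16,-1,0,0,0,0,0.3,-0.16,-1,0,0,0,0,0.3,-0.16,-1,0,0,0,0,0.3]'

```text
t: 11.22
eef_pos: [0.5527, -0.0521, 0.1963]
tool_rot: [0.0, 0.993, -0.122, -0.002]
contact_force: [0.3, -0.6, -4.1]
gripper_width: 0.537
grasp_force: 42.5
```

Call:
jog_arm --moves '[-0.16,-1,0,0,0,0,0.3,-0.16,-1,0,0,0,0,0.3,-0.16,-1,0,0,0,0,0.3,-0.16,-1,0,0,0,0,0.3,-0.16,-1,0,0,0,0,0.3,-0.16,-1,0,0,0,0,0.3,-0.16,-1,0,0,0,0,0.3,-0.16,-1,0,0,0,0,0.3]'

```text
t: 11.88
eef_pos: [0.5665, 0.1089, 0.1963]
tool_rot: [0.001, 0.993, -0.122, -0.002]
contact_force: [-0.5, -0.4, -3.9]
gripper_width: 0.538
grasp_force: 42.5
```

Call:
jog_arm --moves '[-0.16,-1,0,0,0,0,0.3,-0.16,-1,0,0,0,0,0.3,-0.16,-1,0,0,0,0,0.3,-0.16,-0.6,0,0,0,0,0.3,0,-0.4,0,0,0,0.25,0.3,0,0,0,0,0,0,0.3,0,0,0,0,0,0,0.3,0,0,0,0,0,0,0.3]'

```text
t: 12.55
eef_pos: [0.5748, 0.1868, 0.1975]
tool_rot: [0.001, 0.991, -0.131, -0.001]
contact_force: [0.3, -0.0, -3.4]
gripper_width: 0.532
grasp_force: 42.5
```

```bash
python3 - <<'E'
from h import *
w=cam('wrist'); o=get_obs(); print(o['t'],o['eef_pos'],o['tool_rot'],o['gripper_width'],o['q'][-1])
cv2.imwrite('pics/w3.png',cv2.resize(w['color'][40:340,80:560],(800,500),interpolation=cv2.INTER_CUBIC))
E
```

```text
12.6 [0.57505585 0.18666261 0.19772417] [ 6.64263492e-04  9.91304077e-01 -1.31588700e-01 -4.47588571e-04] 0.5362842767081691 -2.3523748523293544
```

View pics/w3.png

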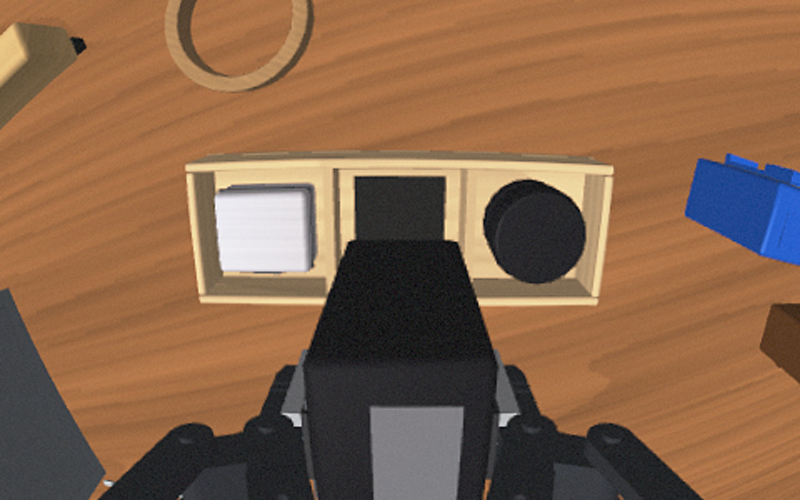

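```bash
python3 - <<'E'
from h import *
w=load('wrist'); P=lambda x,y:(80+x*.6-.2,40+y*.6-.2)
A=lambda v:np.degrees(np.arctan2(v[1],v[0])).round(1)
b=[wplane(w,*P(*p),.045) for p in [(187,164),(613,167),(597,305),(201,302)]]
m=np.mean(b,0); print('kit',m,[np.linalg.norm(b[i]-b[i-1]).round(4) for i in range(4)],A(b[0]-b[1]),A(b[3]-b[2]),A(b[0]-b[3]),A(b[1]-b[2]))
l=[wplane(w,*P(*p),.009) for p in [(355,176),(446,176)]]; ang=np.radians(-15)
yh=l[0]-l[1]; yh/=np.linalg.norm(yh); xh=np.array([yh[1],-yh[0],0]); print('liner',np.linalg.norm(l[0]-l[1]),A(yh),(l[0]+l[1])/2-.03*xh)
for z in (.13,.138):
  e=[wplane(w,*P(*p),z) for p in [(347,240),(460,240)]]; yh=e[0]-e[1]; n=np.linalg.norm(yh); yh/=n; xh=np.array([yh[1],-yh[0],0]); print('batt',z,n,A(yh),(e[0]+e[1])/2-.03*xh)
o=get_obs(); x=R.from_quat(o['tool_rot'],scalar_first=True).as_matrix(); print(o['eef_pos'],A(x[:,0]),x[:,2])
E
```

```text
kit [0.57802064 0.18574603 0.045     ] [np.float64(0.0902), np.float64(0.2583), np.float64(0.0906), np.float64(0.2592)] 74.6 74.5 -15.7 -15.2
liner 0.05893005598350487 75.0 [0.57784314 0.18524664 0.009     ]
batt 0.13 0.04803285473521951 75.0 [0.56957694 0.18648541 0.13      ]
batt 0.138 0.04620345098267155 75.0 [0.57182575 0.18595733 0.138     ]
[0.57505585 0.18666261 0.19772417] -15.1 [-0.00106221 -0.00119918 -0.99999872]
```

Call:
jog_arm --moves '[0.3,-0.05,0.6,0,0,0,0.3,0,0,1,0,0,0,0.3,0,0,1,0,0,0,0.3,0,0,1,0,0,0,0.3,0,0,1,0,0,0,0.3,0,0,0.8,0,0,0,0.3,0,0,0.5,0,0,0,0.3,0,0,0,0,0,0,0.3]'

```text
t: 13.27
eef_pos: [0.58, 0.1861, 0.0773]
tool_rot: [0.001, 0.991, -0.131, -0.002]
contact_force: [-0.2, 0.2, -4.0]
gripper_width: 0.537
grasp_force: 42.4
```

Call:
jog_arm --moves '[0,0,0.2,0,0,0,0.3,0,0,0.05,0,0,0,0.3,0,0,0.05,0,0,0,0.3,0,0,0.05,0,0,0,0.3,0,0,0,0,0,0,0.3,0,0,0,0,0,0,0.3,0,0,0,0,0,0,0.3,0,0,0,0,0,0,0.3]'

```text
t: 13.93
eef_pos: [0.5816, 0.1876, 0.0736]
tool_rot: [-0.0, 0.991, -0.131, 0.0]
contact_force: [0.2, -0.7, -4.2]
gripper_width: 0.536
grasp_force: 42.4
```

Call:
jog_arm --moves '[0,0,0.1,0,0,0,0.3,0,0,0.1,0,0,0,0.3,0,0,0,0,0,0,0.3,0,0,0,0,0,0,0.3,0,0,0,0,0,0,0.3,0,0,0,0,0,0,0.3,0,0,0,0,0,0,0.3,0,0,0,0,0,0,0.3]'

```text
t: 14.6
eef_pos: [0.5815, 0.1875, 0.0694]
tool_rot: [-0.0, 0.991, -0.131, 0.0]
contact_force: [0.1, 1.0, -3.3]
gripper_width: 0.539
grasp_force: 42.4
```

Call:
jog_arm --moves '[0,0,0.05,0,0,0,0.3,0,0,0.05,0,0,0,0.3,0,0,0,0,0,0,0.3,0,0,0,0,0,0,0.3,0,0,0,0,0,0,0.3,0,0,0,0,0,0,0.3,0,0,0,0,0,0,0.3,0,0,0,0,0,0,0.3]'

```text
t: 15.27
eef_pos: [0.5819, 0.1875, 0.068]
tool_rot: [-0.0, 0.991, -0.131, 0.0]
contact_force: [-1.2, -1.8, 5.0]
gripper_width: 0.533
grasp_force: 43.5
```

Set down (force flipped to +5 N at the predicted height). Open gently, then rise.

Call:
jog_arm --moves '[0,0,0,0,0,0,0.56,0,0,0,0,0,0,0.6,0,0,0,0,0,0,0.65,0,0,0,0,0,0,0.7,0,0,0,0,0,0,0.75,0,0,0,0,0,0,0.85,0,0,0,0,0,0,0.92,0,0,0,0,0,0,0.92]'

```text
t: 15.93
eef_pos: [0.5816, 0.1876, 0.0674]
tool_rot: [-0.0, 0.991, -0.131, 0.0]
contact_force: [0.0, 0.5, -0.5]
gripper_width: 0.921
grasp_force: 0.0
```

Call:
jog_arm --moves '[0,0,-0.2,0,0,0,0.92,0,0,-0.5,0,0,0,0.92,0,0,-0.8,0,0,0,0.92,0,0,-1,0,0,0,0.92,0,0,-1,0,0,0,0.92,0,0,-1,0,0,0,0.92,0,0,-1,0,0,0,0.92,0,0,-1,0,0,0,0.92]'

```text
t: 16.6
eef_pos: [0.5814, 0.1876, 0.1994]
tool_rot: [-0.0, 0.991, -0.131, 0.0]
contact_force: [-0.5, 0.6, -0.2]
gripper_width: 0.922
grasp_force: 0.0
```

```bash
python3 - <<'E'
from h import *
s=cam('scene');d=cam('side');w=cam('wrist')
def crop(i,x0,y0,w,h,W,H): return cv2.resize(i[y0:y0+h,x0:x0+w],(W,H),interpolation=cv2.INTER_CUBIC)
cv2.imwrite('pics/f1.png',np.vstack([np.hstack([crop(s['color'],210,145,200,150,400,300),crop(d['color'],270,140,160,160*3//4,400,300)]),crop(w['color'],120,80,400,150,800,300)]))
o=get_obs();print(o['t'],o['eef_pos'],o['contact_force'])
E
```

```text
16.75 [0.58260817 0.18806536 0.20004585] [0.6649615  0.16885453 0.06793848]
```

View pics/f1.png

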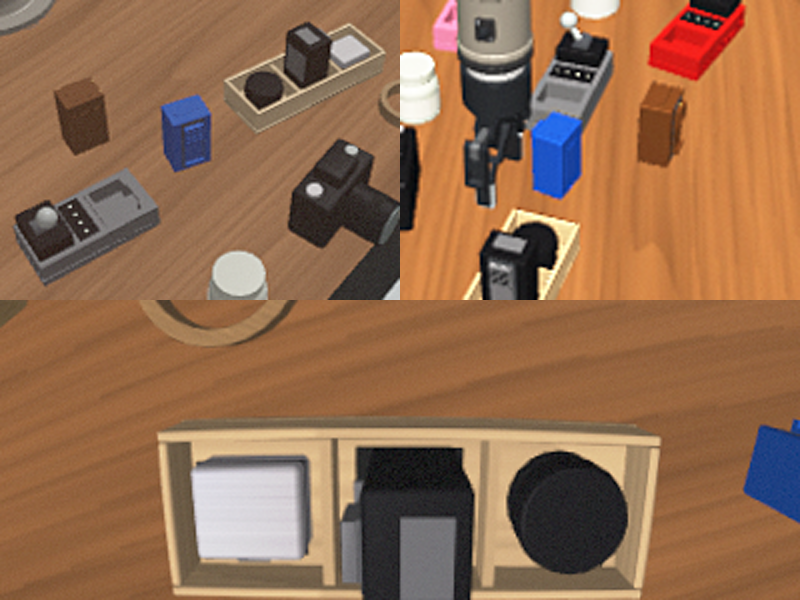

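The last view shows the battery upright on the liner in the middle pocket (wrist crop around (415,520)), with the tab sprung out. The charger is empty and its lever leans to +x. Neighbouring things are in place and the gripper is clear.

```bash
python3 -c "
from station import *
print(hand_in())"
```

```text
the job is handed in; nothing more can be done
None
```

The charger is switched off, and the battery was unlatched, lifted out and set upright on the rubber liner in the kit box's middle pocket; I handed it in at about 17 s, and no verdict came back.

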